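Unbolt a drawer with a hooked rod

ROBOT

A 6-joint arm with a two-finger parallel gripper is mounted at the origin on a cart in front of the work surface, level with it; the furniture and walls round the work are solid. World frame = base frame: x ahead of the robot, y to its left, z up, the work surface at z = 0. Lengths are in mm, angles in rad, forces in N, time in s.
With the tool pointing down it reaches from about 275 to 775 mm from the base axis. Payload 14.6 kg.
Tool frame: the origin (TCP) lies on the centre line of the jaws, within the pads' length; the fingertips stand 11 mm ahead of it and the grasp point (between the pads) lies 8 mm behind it; z points along the fingers, y is the line along which they close (so a half turn about z gives the same grasp; the last joint's range is limited). The gripper opens to 85 mm and grips with 20 to 120 N. Pads are 22 mm wide; open, the fingers measure 114 mm over their backs; the gripper's body (76 mm by 85 mm) begins 54 mm behind the grasp point. The pads swing forward as they close: fully open they stand 13 mm farther back than shut.
Start: joints at [1.007, 0.263, -0.048, 1.259, 0, 1.415], TCP at [208.697, 481.741, 242.278] pointing down, gripper open.
Joint ranges: [-2.65, 2.65], [-0.89, 1.7], [-1.18, 1.37], [-2.13, 2.11], [-1.35, 1.29], [-3.14, 3.14]. Speed limits (rad/s): [1.89, 1.89, 2.57, 2.79, 3.14, 3.14].

INTERFACE

Orientations are given as a rotation vector (axis times angle).
In Python, from rig import arm gives the robot as it stands. The module is installed in compiled form; this text tells all that it offers.
- The arm moves only by the tool drive_tool, never from a script. Its arguments are lists of equal length, an entry for each row: "slide": the shift along the tool's x, y, z in m, a list of three; "dr": the turn, a rotation vector about the tool's x, y, z in degrees, a list of three; "grip": the opening, from 0 (shut) to 1 (fully open). A call has 1 to 12 rows; each row shifts and turns the commanded pose from where the row before left it, along the tool's axes as they then stand; what a row does not reach is not made up. A row lasts 1/10 s, in which the tool goes at most 50 mm and 8.59 degrees, less where a joint would pass 70% of its speed; a pose out of reach is approached as far as the arm can. A call with a gripper value outside its range is refused whole. The fingers move at their own pace and stop on an object; "force" is the grip in N (left out, the last holds). Time passes only in rows, so rows that do not move let the fingers close. It gives the time, the measured TCP pose, the force, the opening and the grip force at its end, in the units of the state.
- arm.state(): the state, without advancing time (a new reading comes with each control period).
- arm.grab_frame(name): name is "scene" or "top" or "wrist"; returns a dict with "color" (384x512x3 uint8, red, green, blue), "fx", "fy", "cx", "cy" (pixels), "origin" and "rotation" of the camera in the world. Camera axes: x right, y up, looking along -z (the intrinsics and any distortion apply to the point x, -y, -z); pixel columns grow to the right and rows downward; lengths in mm; the calibration is good to about 2 mm. A picture is of the moment at which its call begins. There is no depth.
- arm.job_done(): hands the job in; it is judged then, once.
The state is a dict: "clock": time; "joint_pos": joint angles; "joint_vel": joint speeds; "joint_torque": joint torques, N m; "tool_pos": TCP position; "orientation": TCP orientation; "contact_force": force on the tool from outside, world axes, zero at the start; "moment": the same for the moment, N m; "gripper_width": opening from 0.0 (shut) to 1.0 (fully open); "gripper_force": force on a finger pad.
Only numpy, scipy, OpenCV 4.12 (cv2) and the standard library are available. Lean on these libraries where they do the work, as an engineer would, in place of code of your own. Each camera call takes 0.05 s, during which the arm holds its last target. There are 200 camera calls.

TASK

The small wooden cabinet's drawer is held by a bolt whose pin hangs deep inside the slot above it, where no finger reaches: take the hooked rod from its rest, feel gently along the slot for the pin, hook it and draw it towards the slot's mouth until it stops. Never press the rod against the pin or the cabinet with more than 20 N. Put the rod back in both forks of its rest as it lay, leave the drawer pulled fully open, and do not push the other things about.

Things in the scene. Friction and masses are not known exactly. Their poses are not given: they have to be found in the camera images.
- cabinet: Fixed wooden cabinet, 170 deep (x), 180 wide (y), 128 mm high. Origin: centre of underside; x points away from its front, y to its left seen from the front, z up. Lower part with the drawer: front at x = -85, flat top at z = 62. Upper part with the slot: set back, front at x = -45 (so a 40 mm step before it); roof 10 mm thick, overhanging 4 mm.
- slot_mouth (a point): Centre of the slot's mouth, fixed at cabinet x = -45, y = 0, z = 98 mm; axes as the cabinet. The slot is open to the front only: 160 wide (y = -80 to 80), 40 high (floor z = 78, roof z = 118), 122 deep. The bolt's steel pin hangs in it, upright, 12 mm thick, from the roof to 3 mm above the floor. The pin's place is not reported.
- pin_lane (a point): Fixed mark on the line where the pin stops when drawn: 30 mm behind the mouth, at cabinet y = 23; axes as the cabinet. The pin's axis is somewhere from y = -12 to +58, at first 70 to 80 mm behind the mouth. It slides only straight to the mouth (rigid sideways), against 3 to 4 N, to a hard stop 30 mm behind it, and stays where left. The drawer is free once the pin is within 45 mm of the mouth.
- rod_grip (a point): Centre of the hooked rod's wooden handle, where to grasp; loose, about 110 g. x runs along the rod to the hook, y to the side to which the hook turns, z up. Handle 90 (x) x 18 (y) x 22 mm (z); then, on the same axis, a steel shaft 9 mm thick to x = 148.
- rod_hook (a point): Middle of the hook's cross bar, 148 mm ahead of the handle's centre, 14 mm to its y side; axes as rod_grip. The 9 mm bar turns square from the shaft (x = 148, y = 0 to 28); its tip turns 6 mm back towards the handle. Level with the shaft; 19 mm clear between shaft and tip.
- rod_rest: Fixed wooden rest, base 130 x 50 x 10 mm, with two forks 8 mm thick at x = -40 (under the handle) and x = 62 (under the shaft); flared cheeks rise to z = 69. Origin: underside, below the rod handle's centre; x points along the rod to the hook. At rest the handle's centre is at about x = 0 (4 mm either way), y = 0, z = 56 mm, the hook turned to +y, level.
- drawer (a joint): Drawer of the cabinet: 0 shut, 0.07 m fully open (towards the cabinet's -x), friction about 1.5 N. Blocked after 2 to 3 mm while bolted.
- drawer_grip (a point): Grip point on the drawer's upright wooden handle, a block 16 (x) x 20 (y) x 38 mm (z) on a stem; its top is 16 mm above this point. When shut the point is at cabinet x = -121, y = 0, z = 40 mm; the block stands 28 mm clear of the drawer front. Axes as the cabinet.
- wood_punch_mid (a point): Bystander: turned wooden punch, 24 x 82 x 24 mm, lying left of the cabinet's front; this is its middle.
- black_clamp_mid (a point): Bystander: black ring clamp, 22 x 112 x 22 mm, lying right of the cabinet's front; this is its middle.

How it is judged (in metres and radians):
On the way, in this order (a step that is already met when the one before it is completed fails the run):
1. the rod's hook is inside the slot, at least 50 mm behind its mouth (x of rod_hook in the frame of cabinet above 0.005 m and z of rod_hook in the frame of cabinet between 0.078 and 0.118 m), for 0.1 s.
2. the drawer has been pulled open by 55 mm or more (value of joint drawer above 0.055 m), for 0.2 s.
At the end, for the whole second after the job is handed in: The drawer is open by at least 55 of its 70 mm, and the rod lies still in both forks of its rest: handle's centre within 25 mm of its place and 48 to 66 mm above the rest's underside, rod within 0.15 rad of the rest's direction, hook at the same end as at the start (value of joint drawer above 0.055 m and horizontal distance between rod_grip and rod_rest below 0.025 m and z of rod_grip in the frame of rod_rest between 0.048 and 0.066 m and angle between the x axis of rod_grip and the x axis of rod_rest, either way round below 0.15 rad and x of rod_hook in the frame of rod_rest above 0.1 m and linear speed of rod below 0.02 m/s); the robot touches nothing.
It fails at once if the wooden punch or the black clamp has been pushed more than 40 mm (distance of any of wood_punch_mid, black_clamp_mid from where it was at the start of the episode above 0.04 m).
It fails at once if the rod has been pressed against the cabinet or its bolt with more than 20 N (contact force between rod and cabinet above 20 N).
It also fails if it takes over 69 s, if anything falls off the work surface, if the arm or the gripper's body presses on something with over 40 N, if the wrist force passes 120 N, or if a joint passes its speed limit or range.

## Working session

There is one attempt and no reset: what is moved stays moved. The work goes in short steps, Python scripts to look and compute and a tool call to move; the robot and the scene stay as the last step left them, time stands still between calls to the robot, and variables do not carry over. Pictures are saved under pics/ and viewed, at most 10 in all, crops included, and the job is handed in when it is done.

Besides the shell and the picture viewer there is one more tool, called after "Call:" in YAML: its name, and indented under it one key for each argument. drive_tool: Moves the arm, as the interface text tells. Its arguments: {"type":"object","properties":{"slide":{"type":"array"},"dr":{"type":"array"},"grip":{"type":"array"},"force":{"type":"number"}},"required":["slide","dr","grip"]}

```bash
mkdir -p pics; cat > h.py <<'E'
import numpy as np, cv2
from scipy.spatial.transform import Rotation as R
from rig import arm
def grab(n,fn=None):
    f=arm.grab_frame(n)
    if fn: cv2.imwrite('pics/'+fn,cv2.cvtColor(f['color'],cv2.COLOR_RGB2BGR))
    return f
def ray(f,u,v):
    d=np.array([(u-f['cx'])/f['fx'],-(v-f['cy'])/f['fy'],-1.])
    return np.array(f['origin']),np.array(f['rotation'])@d
def onz(f,u,v,z):
    o,d=ray(f,u,v); return o+d*(z-o[2])/d[2]
def proj(f,p):
    c=np.array(f['rotation']).T@(np.array(p)-np.array(f['origin']))
    return np.array([f['cx']-f['fx']*c[0]/c[2], f['cy']+f['fy']*c[1]/c[2]])
E
python3 - <<'E'
from h import *
import pickle
fs={}
for n in ['scene','top','wrist']:
    f=grab(n,n+'1.png'); fs[n]=f
    print(n,{k:(np.round(v,3).tolist()) for k,v in f.items() if k!='color'})
    print(f.keys())
pickle.dump(fs,open('f1.pkl','wb'))
print(arm.state())
E
```

```text
scene {'fx': 496.588, 'fy': 496.588, 'cx': 253.158, 'cy': 187.733, 'origin': [82.062, -635.26, 855.586], 'rotation': [0.738, -0.26, -0.634]}
dict_keys(['color', 'fx', 'fy', 'cx', 'cy', 'origin', 'rotation'])
top {'fx': 417.853, 'fy': 417.853, 'cx': 256.279, 'cy': 186.56, 'origin': [498.13, -47.827, 954.417], 'rotation': [0.05, -0.044, -1.594]}
dict_keys(['color', 'fx', 'fy', 'cx', 'cy', 'origin', 'rotation'])
wrist {'fx': 312.934, 'fy': 312.934, 'cx': 257.006, 'cy': 194.175, 'origin': [148.508, 507.73, 372.376], 'rotation': [-0.236, -0.153, 1.155]}
dict_keys(['color', 'fx', 'fy', 'cx', 'cy', 'origin', 'rotation'])
{'clock': 0.15, 'joint_pos': array([ 1.00670923e+00,  2.63408169e-01, -4.88018614e-02,  1.25941435e+00,
        1.63334566e-06,  1.41551322e+00]), 'joint_vel': array([-3.19430758e-03, -1.31456961e-03,  1.65796422e-03,  7.10524964e-04,
        4.37280293e-04,  8.09281482e-05]), 'joint_torque': array([ 8.94052209e-04, -6.37827587e+01,  3.84648335e+01,  1.06594191e-02,
       -2.05049864e-04, -2.32205713e-05]), 'tool_pos': array([208.57389828, 481.55629625, 241.93416477]), 'orientation': array([-6.37626121e-01, -3.07590557e+00,  1.21644862e-03]), 'contact_force': array([ 0.34678943, -0.01658286, -0.50845033]), 'moment': array([ 0.01918195, -0.07666558,  0.00529245]), 'gripper_force': 0.0, 'gripper_width': 0.9968097676053321}
```

View pics/scene1.png

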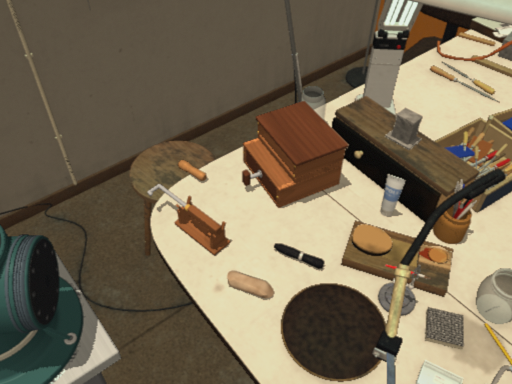

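View pics/top1.png

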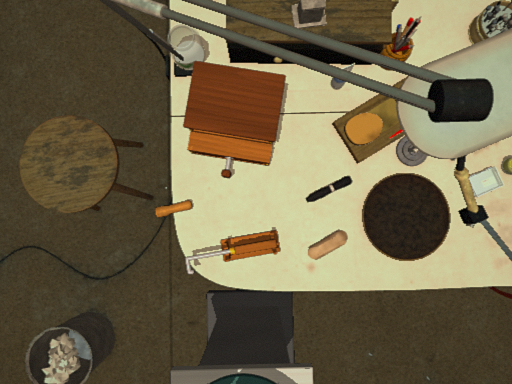

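```bash
sed -i "s/f=arm.grab_frame(n)/f=dict(arm.grab_frame(n)); f['rotation']=R.from_rotvec(f['rotation']).as_matrix()/" h.py
python3 - <<'E'
import cv2,numpy as np
t=cv2.imread('pics/top1.png')[55:275,160:290]; s=cv2.imread('pics/scene1.png')[95:255,145:350]
t=cv2.resize(t,None,fx=2.7,fy=2.7,interpolation=cv2.INTER_CUBIC); s=cv2.resize(s,None,fx=2.15,fy=2.15,interpolation=cv2.INTER_CUBIC)
c=np.zeros((600,800,3),np.uint8); c[:t.shape[0],:t.shape[1]]=t; c[:s.shape[0],355:355+s.shape[1]]=s
cv2.imwrite('pics/crop1.png',c)
E
```

```text
(no output)
```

View pics/crop1.png

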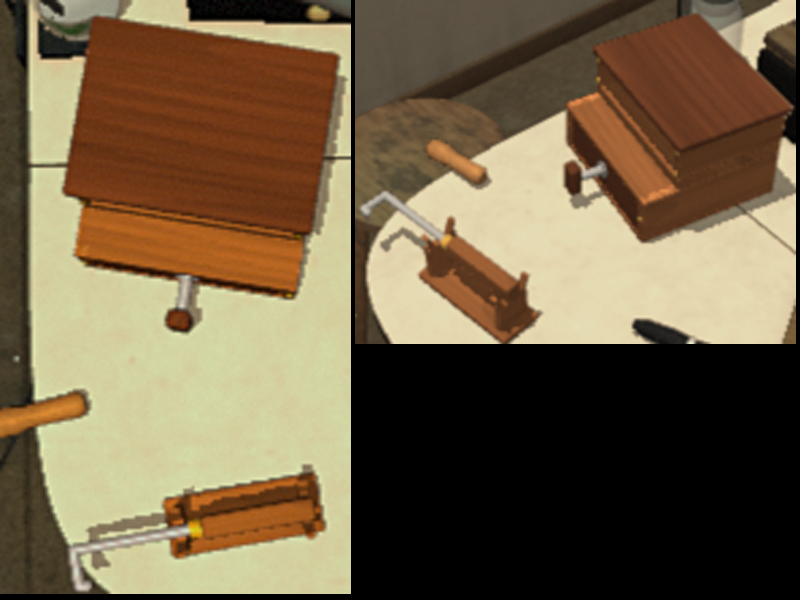

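```bash
cat > fit.py <<'E'
from h import *
import pickle
from scipy.optimize import least_squares
fs=pickle.load(open('f1.pkl','rb'))
for f in fs.values():
    f['rotation']=np.array(f['rotation'])
    if f['rotation'].ndim==1: f['rotation']=R.from_rotvec(f['rotation']).as_matrix()
T=lambda u,v:('top',160+u/2.7,55+v/2.7)
S=lambda u,v:('scene',145+(u-355)/2.15,95+v/2.15)
def w(p,q):
    c,s=np.cos(p[2]),np.sin(p[2]); return [p[0]+c*q[0]-s*q[1],p[1]+s*q[0]+c*q[1],q[2]]
def fit(obs,p0,zo=0):
    def r(p): return np.concatenate([proj(fs[o[0]],w(p,q))-o[1:] for o,q in obs])
    s=least_squares(r,p0,loss='soft_l1'); print(np.round(s.x,3)); print(np.round(s.fun.reshape(-1,2),1).tolist()); return s.x
a=4
cab=[(T(97,17),(85+a,90+a,128)),(T(338,57),(85+a,-90-a,128)),(T(308,234),(-49,-90-a,128)),(T(66,193),(-49,90+a,128)),
(T(77,258),(-85,90,62)),(T(296,297),(-85,-90,62)),(T(181,318),(-121,0,56)),
(S(567,100),(-85,90,62)),(S(641,205),(-85,-90,62)),(S(596,52),(-49,90+a,128)),(S(683,150),(-49,-90-a,128)),(S(793,106),(85+a,-90-a,128)),(S(697,15),(85+a,90+a,128)),(S(641,240),(-85,-90,0))]
fit(cab,[650,50,0])
rod=[(T(75,551),(148,0,56)),(T(197,528),(47,0,58)),(T(314,508),(-45,0,60)),(S(381,197),(148,0,58)),(S(447,241),(47,0,58)),(S(525,280),(-45,0,60)),(T(82,586),(145,28,56))]
fit(rod,[350,0,1.6])
print(onz(fs['top'],175,208,12),onz(fs['top'],328,189,11))
E
python3 fit.py
```

```text
[ 7.00267e+02 -4.30900e+00 -1.89000e-01]
[[-0.4, -1.0], [2.2, -0.8], [2.2, 0.7], [-0.9, 0.6], [-0.6, -0.7], [0.8, -1.5], [-0.5, 0.6], [-1.1, 1.3], [0.9, -0.1], [-2.1, -3.1], [-1.8, -0.3], [0.4, 0.7], [0.7, -1.8], [-0.2, 2.3]]
[425.095 -39.251   1.75 ]
[[-0.8, 0.7], [0.4, -0.3], [-0.6, -1.6], [0.5, -1.5], [0.9, 0.3], [-4.7, 3.6], [0.5, 0.4]]
[510.11890786 139.35918815  12.        ] [ 544.69320795 -206.84381126   11.        ]
```

```bash
sed -i 's/^a=4/a=0/' fit.py; python3 fit.py; cat >> h.py <<'E'
def go(pos=None,Rm=None):
    """print the turn (deg, tool axes) and then the slide (mm, tool axes after the turn)"""
    s=arm.state(); R0=R.from_rotvec(s['orientation']); R1=R0 if Rm is None else R.from_matrix(Rm)
    print('turn',np.round((R0.inv()*R1).as_rotvec(degrees=True),2))
    if pos is not None:
        d=np.array(pos)-s['tool_pos']; print('slide mm',np.round(R1.inv().apply(d),1),'| if slid before turn',np.round(R0.inv().apply(d),1))
def down(yaw):  # tool x along yaw, z down
    c,s=np.cos(yaw),np.sin(yaw); return np.array([[c,s,0],[s,-c,0],[0,0,-1.]])
E
python3 - <<'E'
from h import *
s=arm.state();M=R.from_rotvec(s['orientation']).as_matrix();print(M.round(3), np.arctan2(M[1,0],M[0,0]))
f=grab('wrist');print((M.T@(f['origin']-s['tool_pos'])).round(1),(M.T@f['rotation']).round(3))
go([425,-39,200],down(1.75))
E
```

```text
[ 7.01519e+02 -4.36500e+00 -1.90000e-01]
[[1.2, 0.6], [0.0, 0.2], [0.3, -0.2], [1.1, 0.3], [-0.6, -1.3], [0.8, -2.0], [-0.6, 0.1], [-0.7, 1.0], [1.3, -0.3], [-0.9, -2.4], [-2.3, -1.6], [-1.7, 0.0], [0.6, -0.7], [0.2, 2.0]]
[425.095 -39.251   1.75 ]
[[-0.8, 0.7], [0.4, -0.3], [-0.6, -1.6], [0.5, -1.5], [0.9, 0.3], [-4.7, 3.6], [0.5, 0.4]]
[510.11890786 139.35918815  12.        ] [ 544.69320795 -206.84381126   11.        ]
[[-0.918  0.398 -0.   ]
 [ 0.398  0.918 -0.001]
 [ 0.    -0.001 -1.   ]] 2.732788604175718
[ 6.550e+01  1.000e-01 -1.305e+02] [[ 0.     0.965  0.263]
 [ 1.    -0.     0.   ]
 [ 0.     0.263 -0.965]]
turn [-4.000e-02  1.000e-02  5.631e+01]
slide mm [-550.8  120.1   42. ] | if slid before turn [-405.5 -391.6   42.2]
```

Call:
drive_tool:
  slide:
    - [0, 0, 0]
    - [0, 0, 0]
    - [0, 0, 0]
    - [0, 0, 0]
    - [0, 0, 0]
    - [0, 0, 0]
    - [0, 0, 0]
    - [0, 0, 0]
    - [0, 0, 0]
    - [0, 0, 0]
    - [0, 0, 0]
    - [0, 0, 0]
  dr:
    - [0, 0, -8.5]
    - [0, 0, -8.5]
    - [0, 0, -8.5]
    - [0, 0, -8.5]
    - [0, 0, -8.5]
    - [0, 0, -8.5]
    - [0, 0, -8.5]
    - [0, 0, -8.5]
    - [0, 0, -8.5]
    - [0, 0, -8.5]
    - [0, 0, -8.5]
    - [0, 0, -8.5]
  grip: [1, 1, 1, 1, 1, 1, 1, 1, 1, 1, 1, 1]

```text
clock: 1.4
tool_pos: [208.6, 481.7, 242.1]
orientation: [1.997, -2.425, 0.0]
contact_force: [-0.3, -0.2, -0.0]
gripper_width: 1.004
gripper_force: 0.0
```

```bash
python3 - <<'E'
from h import *
go([425,-39,200],down(1.75+np.pi))
E
```

```text
turn [ 1.000e-02 -2.000e-02 -2.134e+01]
slide mm [ 550.9 -120.1   42.1] | if slid before turn [ 469.4 -312.3   42.3]
```

Call:
drive_tool:
  slide:
    - [0.039, -0.026, 0.0035]
    - [0.039, -0.026, 0.0035]
    - [0.039, -0.026, 0.0035]
    - [0.039, -0.026, 0.0035]
    - [0.039, -0.026, 0.0035]
    - [0.039, -0.026, 0.0035]
    - [0.039, -0.026, 0.0035]
    - [0.039, -0.026, 0.0035]
    - [0.039, -0.026, 0.0035]
    - [0.039, -0.026, 0.0035]
    - [0.039, -0.026, 0.0035]
    - [0.039, -0.026, 0.0035]
  dr:
    - [0, 0, 0]
    - [0, 0, 0]
    - [0, 0, 0]
    - [0, 0, 0]
    - [0, 0, 0]
    - [0, 0, 0]
    - [0, 0, 0]
    - [0, 0, 0]
    - [0, 0, 0]
    - [0, 0, 0]
    - [0, 0, 0]
    - [0, 0, 0]
  grip: [1, 1, 1, 1, 1, 1, 1, 1, 1, 1, 1, 1]

```text
clock: 2.6
tool_pos: [422.1, -40.9, 200.2]
orientation: [-1.989, 2.432, -0.0]
contact_force: [0.4, 1.9, 0.4]
gripper_width: 1.001
gripper_force: 0.0
```

Call:
drive_tool:
  slide:
    - [0, 0, 0]
    - [0, 0, 0]
    - [0, 0, 0]
    - [0, 0, 0]
    - [0, 0, 0]
  dr:
    - [0, 0, -7.1]
    - [0, 0, -7.1]
    - [0, 0, -7.1]
    - [0, 0, 0]
    - [0, 0, 0]
  grip: [1, 1, 1, 1, 1]

```text
clock: 3.1
tool_pos: [421.8, -38.7, 200.2]
orientation: [2.401, -2.026, -0.0]
contact_force: [0.4, -0.0, -0.6]
gripper_width: 1.001
gripper_force: 0.0
```

```bash
python3 - <<'E'
from h import *
f=grab('wrist','w2.png')
import pickle; pickle.dump(f,open('f2.pkl','wb'))
go([425,-39,200],down(1.75+np.pi))
E
```

```text
turn [ 0.   -0.   -0.58]
slide mm [ 0.9 -3.1  0.3] | if slid before turn [ 0.8 -3.1  0.3]
```

View pics/w2.png

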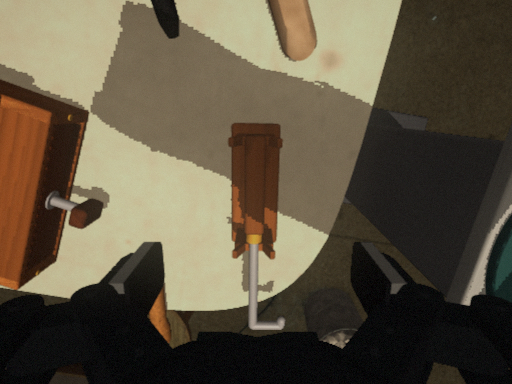

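```bash
python3 - <<'E'
from h import *
import pickle; f=pickle.load(open('f2.pkl','rb'))
b=onz(f,252.5,325,56);c=onz(f,254.3,240,56);e=onz(f,255.5,150,67);t=onz(f,283,323,56)
print(b,c,e,t); d=b-c; print(np.linalg.norm(d),np.arctan2(d[1],d[0]),np.linalg.norm(b-t))
d=b-e;print(np.arctan2(d[1],d[0]), np.linalg.norm(d))
d/=np.linalg.norm(d[:2]); print('grip',b-148*np.array([d[0],d[1],0]))
# rest base corners
for p in [(232,124),(281,124),(233,256),(276,256)]: print(onz(f,*p,69))
print('drawer top',onz(f,95,205,56), onz(f,72,222,56),onz(f,102,205,56))
E
```

```text
[402.34915251 107.0001092   56.        ] [416.13736451  13.90964615  56.        ] [429.38935581 -71.52703608  67.        ] [371.96130581  99.37956312  56.        ]
94.10605240723562 1.7178434867923043 31.328803835501848
1.7211164792007791 180.89807681230073
grip [424.51284548 -39.33092208  56.        ]
[451.88339429 -89.44554816  69.        ]
[412.42418917 -96.17643385  69.        ]
[433.56563587  27.18693676  69.        ]
[394.75553658  20.55924707  69.        ]
drawer top [566.11235132   4.33292923  56.        ] [586.68188653  24.6609451   56.        ] [559.77354608   3.25094559  56.        ]
```

```bash
python3 - <<'E'
from h import *
go([424.5,-39.3,49],down(1.722+np.pi))
E
```

```text
turn [ 0.   -0.    1.03]
slide mm [  1.   -2.6 151.3] | if slid before turn [  1.   -2.6 151.3]
```

Call:
drive_tool:
  slide:
    - [0.001, -0.0026, 0]
    - [0, 0, 0.045]
    - [0, 0, 0.045]
    - [0, 0, 0.035]
    - [0, 0, 0.016]
    - [0, 0, 0.01]
    - [0, 0, 0]
    - [0, 0, 0]
    - [0, 0, 0]
    - [0, 0, 0]
    - [0, 0, 0]
    - [0, 0, 0]
  dr:
    - [0, 0, 1]
    - [0, 0, 0]
    - [0, 0, 0]
    - [0, 0, 0]
    - [0, 0, 0]
    - [0, 0, 0]
    - [0, 0, 0]
    - [0, 0, 0]
    - [0, 0, 0]
    - [0, 0, 0]
    - [0, 0, 0]
    - [0, 0, 0]
  grip: [1, 1, 1, 1, 1, 1, 1, 0, 0, 0, 0, 0]
  force: 80

```text
clock: 4.35
tool_pos: [424.8, -39.4, 49.7]
orientation: [-2.386, 2.043, -0.001]
contact_force: [-3.5, 2.1, 10.7]
gripper_width: 0.195
gripper_force: 77.7
```

Call:
drive_tool:
  slide:
    - [0, 0, -0.01]
    - [0, 0, -0.03]
    - [0, 0, -0.04]
    - [0, 0, -0.04]
    - [0, 0, 0]
    - [0, 0, 0]
    - [0, 0, 0]
    - [0, 0, 0]
    - [0, 0, 0]
    - [0, 0, 0]
    - [0, 0, 0]
    - [0, 0, 0]
  dr:
    - [0, 0, 0]
    - [0, 0, 0]
    - [0, 0, 0]
    - [0, 0, 0]
    - [0, 0, 8.5]
    - [0, 0, 8.5]
    - [0, 0, 8.5]
    - [0, 0, 8.5]
    - [0, 0, 8.5]
    - [0, 0, 8.5]
    - [0, 0, 8.5]
    - [0, 0, 8.5]
  grip: [0, 0, 0, 0, 0, 0, 0, 0, 0, 0, 0, 0]

```text
clock: 5.55
tool_pos: [424.4, -39.3, 169.8]
orientation: [-0.827, 3.031, -0.0]
contact_force: [0.3, 0.2, -1.0]
gripper_width: 0.201
gripper_force: 78.3
```

Call:
drive_tool:
  slide:
    - [0, 0, 0]
    - [0, 0, 0]
    - [0, 0, 0]
    - [0, 0, 0]
    - [0, 0, 0]
    - [0, 0, 0]
    - [0, 0, 0]
  dr:
    - [0, 0, 8.5]
    - [0, 0, 8.5]
    - [0, 0, 8.5]
    - [0, 0, 8.5]
    - [0, 0, 7.3]
    - [0, 0, 0]
    - [0, 0, 0]
  grip: [0, 0, 0, 0, 0, 0, 0]

```text
clock: 6.25
tool_pos: [424.5, -39.3, 169.6]
orientation: [0.279, 3.129, 0.0]
contact_force: [0.1, -1.2, -1.1]
gripper_width: 0.202
gripper_force: 78.3
```

```bash
python3 - <<'E'
from h import *
f=grab('wrist','w3.png'); t=grab('top')
import pickle; pickle.dump((f,t,arm.state()),open('f3.pkl','wb'))
c=np.zeros((600,800,3),np.uint8)
a=cv2.resize(t['color'][55:275,160:290],None,fx=2.7,fy=2.7,interpolation=cv2.INTER_CUBIC)
c[:594,:351]=a; c[:384,800-440:]=f['color'][:,:440]
cv2.imwrite('pics/c3.png',c[:,:,::-1])
go(None,down(2.952))
E
```

```text
turn [-0.    0.    0.61]
```

View pics/c3.png

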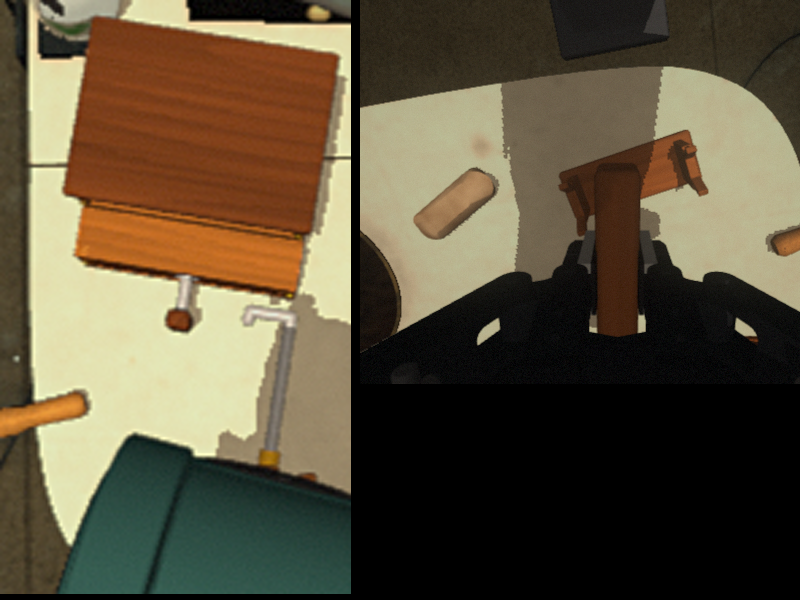

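```bash
cat > f2.py <<'E'
from fit import *
print('---'); a=0
fit(cab[:7],[700,-4,-.19]); fit(cab[7:],[700,-4,-.19])
f,t,s=pickle.load(open('f3.pkl','rb'))
b=onz(t,160+290/2.7,55+319/2.7,176); tip=onz(t,160+248/2.7,55+316/2.7,176);g=onz(t,160+270/2.7,55+455/2.7,176)
M=R.from_rotvec(s['orientation']).as_matrix(); print('tool frame', (M.T@(b-s['tool_pos'])).round(1),(M.T@(tip-s['tool_pos'])).round(1),(M.T@(g-s['tool_pos'])).round(1),np.arctan2(M[1,0],M[0,0]))
E
python3 f2.py | sed -n '/---/,$p'
```

```text
---
[ 7.01161e+02 -3.62900e+00 -1.88000e-01]
[[0.7, 0.9], [-0.4, 0.3], [-0.0, -0.1], [0.7, 0.6], [-0.9, -1.0], [0.5, -1.9], [-0.8, 0.3]]
[ 7.01885e+02 -5.94000e+00 -1.92000e-01]
[[-0.2, 1.2], [1.8, -0.0], [-0.3, -2.2], [-1.8, -1.3], [-1.1, 0.4], [1.2, -0.4], [0.6, 2.3]]
tool frame [-147.    -1.4   -6.5] [-144.6   27.6   -6.5] [-52.2  -2.2  -6.5] 2.9627127453723254
```

```bash
cat >> h.py <<'E'
CAB=np.array([701.3,-4.2,-0.19]); XO,YO,ZO=147.,-1.4,6.3
def cw(x,y,z):
    c,s=np.cos(CAB[2]),np.sin(CAB[2]); return np.array([CAB[0]+c*x-s*y,CAB[1]+s*x+c*y,z])
def tcp(xb,ys,z=98): return cw(xb-XO,ys-YO,z-ZO)   # TCP for hook bar at cabinet xb, shaft at ys
def where():
    p=arm.state()['tool_pos']; c,s=np.cos(CAB[2]),np.sin(CAB[2]); d=p[:2]-CAB[:2]
    return np.array([c*d[0]+s*d[1]+XO,-s*d[0]+c*d[1]+YO,p[2]+ZO]).round(1)
YAW=np.pi-.19
E
python3 - <<'E'
from h import *
go(tcp(-95,-58),down(YAW)); print(where())
E
```

```text
turn [-0.    0.    0.64]
slide mm [-23.2  30.2  77.8] | if slid before turn [-23.5  29.9  77.8]
[-118.2  -88.2  175.8]
```

Call:
drive_tool:
  slide:
    - [0, 0.015, 0]
    - [-0.011, 0.015, 0]
    - [-0.012, 0, 0.04]
    - [0, 0, 0.038]
    - [0, 0, 0]
    - [0, 0, 0]
  dr:
    - [0, 0, 0.64]
    - [0, 0, 0]
    - [0, 0, 0]
    - [0, 0, 0]
    - [0, 0, 0]
    - [0, 0, 0]
  grip: [0, 0, 0, 0, 0, 0]

```text
clock: 6.95
tool_pos: [452.4, -14.2, 91.9]
orientation: [-0.301, -3.126, -0.0]
contact_force: [0.3, 0.4, -0.8]
gripper_width: 0.197
gripper_force: 78.3
```

```bash
python3 - <<'E'
from h import *
print(where())
f=grab('scene');t=grab('top')
c=np.zeros((600,800,3),np.uint8)
a=cv2.resize(t['color'][100:240,165:305],None,fx=2.8,fy=2.8,interpolation=cv2.INTER_CUBIC)
b=cv2.resize(f['color'][90:290,190:390],None,fx=2,fy=2,interpolation=cv2.INTER_CUBIC)
c[:392,:392]=a; c[:400,400:]=b
cv2.imwrite('pics/c4.png',c[:400,:,::-1])
import pickle; pickle.dump((f,t,arm.state()),open('f4.pkl','wb'))
print(proj(f,cw(-95,-58,98)),proj(t,cw(-95,-58,98)))
E
```

```text
[-95.5 -58.3  98.2]
[268.72131493 170.8110874 ] [254.73236291 163.29258462]
```

View pics/c4.png

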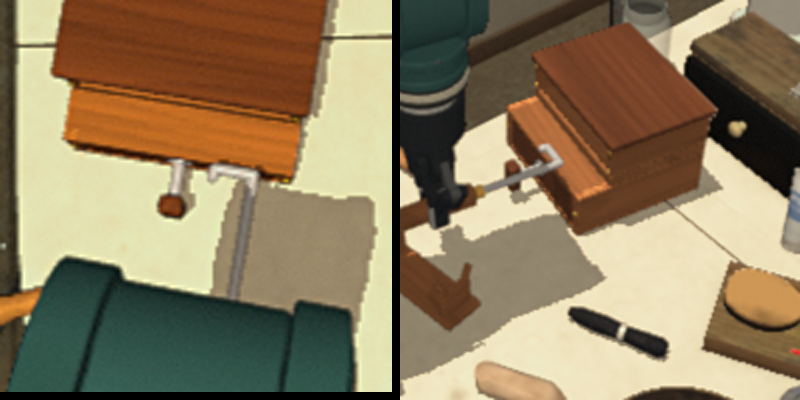

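Call:
drive_tool:
  slide:
    - [-0.02, 0, 0]
    - [-0.02, 0, 0]
    - [-0.015, 0, 0]
    - [-0.01, 0, 0]
    - [-0.01, 0, 0]
    - [0, 0, 0]
  dr:
    - [0, 0, 0]
    - [0, 0, 0]
    - [0, 0, 0]
    - [0, 0, 0]
    - [0, 0, 0]
    - [0, 0, 0]
  grip: [0, 0, 0, 0, 0, 0]

```text
clock: 7.65
tool_pos: [527.4, -28.9, 91.9]
orientation: [0.303, 3.126, -0.0]
contact_force: [-0.4, 0.0, -1.0]
gripper_width: 0.195
gripper_force: 78.3
```

Call:
drive_tool:
  slide:
    - [-0.01, 0, 0]
    - [-0.01, 0, 0]
    - [-0.01, 0, 0]
    - [-0.01, 0, 0]
    - [-0.01, 0, 0]
    - [0, 0, 0]
  dr:
    - [0, 0, 0]
    - [0, 0, 0]
    - [0, 0, 0]
    - [0, 0, 0]
    - [0, 0, 0]
    - [0, 0, 0]
  grip: [0, 0, 0, 0, 0, 0]

```text
clock: 8.25
tool_pos: [576.7, -38.6, 91.1]
orientation: [0.303, 3.126, -0.0]
contact_force: [0.1, 0.4, -0.7]
gripper_width: 0.193
gripper_force: 78.3
```

```bash
python3 - <<'E'
from h import *
print(where(),arm.state()['contact_force'],arm.state()['moment'])
go(tcp(31,-58),down(YAW))
E
```

```text
[ 31.2 -58.7  97.4] [ 0.09197271  0.44071372 -0.68474723] [ 0.00785728  0.03656978 -0.00668591]
turn [-0.    0.03 -0.18]
slide mm [ 0.2  0.7 -0.6] | if slid before turn [ 0.2  0.7 -0.6]
```

Call:
drive_tool:
  slide:
    - [0, 0.002, 0]
    - [0, 0.002, 0]
    - [0, 0.002, 0]
    - [0, 0.0015, 0]
  dr:
    - [0, 0, 0]
    - [0, 0, 0]
    - [0, 0, 0]
    - [0, 0, 0]
  grip: [0, 0, 0, 0]
  force: 50

```text
clock: 8.65
tool_pos: [576.7, -30.6, 91.4]
orientation: [0.302, 3.127, 0.0]
contact_force: [1.0, 0.1, -1.1]
gripper_width: 0.195
gripper_force: 78.3
```

Call:
drive_tool:
  slide:
    - [0, 0.002, 0]
    - [0, 0.002, 0]
    - [0, 0.002, 0]
  dr:
    - [0, 0, 0]
    - [0, 0, 0]
    - [0, 0, 0]
  grip: [0, 0, 0]

```text
clock: 8.95
tool_pos: [578.0, -24.8, 91.3]
orientation: [0.303, 3.127, 0.0]
contact_force: [-0.2, -0.1, -1.1]
gripper_width: 0.191
gripper_force: 78.3
```

Call:
drive_tool:
  slide:
    - [0, 0.002, 0]
    - [0, 0.002, 0]
    - [0, 0.002, 0]
  dr:
    - [0, 0, 0]
    - [0, 0, 0]
    - [0, 0, 0]
  grip: [0, 0, 0]

```text
clock: 9.25
tool_pos: [579.2, -18.9, 91.2]
orientation: [-0.303, -3.127, -0.0]
contact_force: [0.2, 0.3, -0.7]
gripper_width: 0.194
gripper_force: 78.3
```

Call:
drive_tool:
  slide:
    - [0, 0.002, 0]
    - [0, 0.002, 0]
    - [0, 0.002, 0]
  dr:
    - [0, 0, 0]
    - [0, 0, 0]
    - [0, 0, 0]
  grip: [0, 0, 0]

```text
clock: 9.55
tool_pos: [580.3, -13.1, 91.3]
orientation: [0.303, 3.127, -0.0]
contact_force: [0.4, 0.2, -1.8]
gripper_width: 0.194
gripper_force: 78.3
```

Call:
drive_tool:
  slide:
    - [0, 0.002, 0]
    - [0, 0.002, 0]
    - [0, 0.002, 0]
  dr:
    - [0, 0, 0]
    - [0, 0, 0]
    - [0, 0, 0]
  grip: [0, 0, 0]

```text
clock: 9.85
tool_pos: [581.5, -7.2, 91.3]
orientation: [0.303, 3.127, -0.0]
contact_force: [-0.0, 0.9, -1.9]
gripper_width: 0.195
gripper_force: 78.3
```

Call:
drive_tool:
  slide:
    - [0, 0.002, 0]
    - [0, 0.002, 0]
    - [0, 0.002, 0]
  dr:
    - [0, 0, 0]
    - [0, 0, 0]
    - [0, 0, 0]
  grip: [0, 0, 0]

```text
clock: 10.15
tool_pos: [582.7, -1.3, 91.3]
orientation: [0.303, 3.127, 0.0]
contact_force: [0.3, 0.5, -0.8]
gripper_width: 0.196
gripper_force: 78.3
```

Call:
drive_tool:
  slide:
    - [0, 0.002, 0]
    - [0, 0.002, 0]
    - [0, 0.002, 0]
  dr:
    - [0, 0, 0]
    - [0, 0, 0]
    - [0, 0, 0]
  grip: [0, 0, 0]

```text
clock: 10.45
tool_pos: [583.8, 4.6, 91.3]
orientation: [0.303, 3.127, -0.0]
contact_force: [-0.4, 0.3, -0.5]
gripper_width: 0.194
gripper_force: 78.3
```

Call:
drive_tool:
  slide:
    - [0, 0.002, 0]
    - [0, 0.002, 0]
    - [0, 0.002, 0]
  dr:
    - [0, 0, 0]
    - [0, 0, 0]
    - [0, 0, 0]
  grip: [0, 0, 0]

```text
clock: 10.75
tool_pos: [584.9, 10.5, 91.3]
orientation: [-0.303, -3.127, -0.0]
contact_force: [-0.3, 0.2, -1.1]
gripper_width: 0.197
gripper_force: 78.3
```

Call:
drive_tool:
  slide:
    - [0, 0.002, 0]
    - [0, 0.002, 0]
    - [0, 0.002, 0]
  dr:
    - [0, 0, 0]
    - [0, 0, 0]
    - [0, 0, 0]
  grip: [0, 0, 0]

```text
clock: 11.05
tool_pos: [586.1, 16.4, 91.3]
orientation: [0.303, 3.127, 0.0]
contact_force: [-0.9, 0.9, -2.0]
gripper_width: 0.195
gripper_force: 78.3
```

Call:
drive_tool:
  slide:
    - [0, 0.002, 0]
    - [0, 0.002, 0]
    - [0, 0.002, 0]
  dr:
    - [0, 0, 0]
    - [0, 0, 0]
    - [0, 0, 0]
  grip: [0, 0, 0]

```text
clock: 11.35
tool_pos: [587.3, 22.3, 91.3]
orientation: [-0.303, -3.127, 0.0]
contact_force: [-0.2, -1.6, -1.1]
gripper_width: 0.192
gripper_force: 78.3
```

```bash
python3 - <<'E'
from h import *
s=arm.state();print(where(),s['contact_force'],s['moment'])
E
```

```text
[30.   3.  97.6] [-0.17544519 -1.58247068 -1.08572891] [ 0.00251019  0.04465693 -0.02609015]
```

Call:
drive_tool:
  slide:
    - [0, 0.0015, 0]
    - [0, 0.0015, 0]
  dr:
    - [0, 0, 0]
    - [0, 0, 0]
  grip: [0, 0]

```text
clock: 11.55
tool_pos: [587.8, 25.2, 91.3]
orientation: [-0.303, -3.127, -0.0]
contact_force: [-0.9, 0.0, -1.3]
gripper_width: 0.192
gripper_force: 78.3
```

```bash
python3 - <<'E'
from h import *
s=arm.state();print(where(),s['contact_force'],s['moment'])
E
```

```text
[30.   6.  97.6] [-0.89585623  0.04803061 -1.30723491] [-0.01991765 -0.01890395  0.03244642]
```

Not contact yet (noise); continue.

Call:
drive_tool:
  slide:
    - [0, 0.0015, 0]
    - [0, 0.0015, 0]
    - [0, 0.0015, 0]
    - [0, 0.0015, 0]
  dr:
    - [0, 0, 0]
    - [0, 0, 0]
    - [0, 0, 0]
    - [0, 0, 0]
  grip: [0, 0, 0, 0]

```text
clock: 11.95
tool_pos: [589.0, 31.1, 91.3]
orientation: [-0.303, -3.127, -0.0]
contact_force: [-0.4, -0.2, -1.2]
gripper_width: 0.194
gripper_force: 78.3
```

```bash
python3 - <<'E'
from h import *
s=arm.state();print(where(),s['contact_force'],s['moment'])
E
```

```text
[30.  12.  97.6] [-0.39865319 -0.19720123 -1.15317121] [-0.03023514  0.0420312   0.01279368]
```

Call:
drive_tool:
  slide:
    - [0, 0.0015, 0]
    - [0, 0.0015, 0]
    - [0, 0.0015, 0]
    - [0, 0.0015, 0]
  dr:
    - [0, 0, 0]
    - [0, 0, 0]
    - [0, 0, 0]
    - [0, 0, 0]
  grip: [0, 0, 0, 0]

```text
clock: 12.35
tool_pos: [589.4, 35.8, 91.1]
orientation: [-0.306, -3.125, 0.004]
contact_force: [-4.5, -11.4, -0.8]
gripper_width: 0.195
gripper_force: 80.8
```

```bash
python3 - <<'E'
from h import *
s=arm.state();print(where(),s['contact_force'],s['moment'])
E
```

```text
[29.6 16.8 97.4] [ -4.53888041 -11.44755796  -0.76405821] [-2.01574702  0.78670282 -1.53563374]
```

Call:
drive_tool:
  slide:
    - [0, -0.003, 0]
    - [0, -0.003, 0]
    - [0, 0, 0]
  dr:
    - [0, 0, 0]
    - [0, 0, 0]
    - [0, 0, 0]
  grip: [0, 0, 0]

```text
clock: 12.65
tool_pos: [589.0, 30.9, 91.3]
orientation: [0.303, 3.127, 0.001]
contact_force: [-0.3, -0.6, -1.8]
gripper_width: 0.197
gripper_force: 78.3
```

```bash
python3 - <<'E'
from h import *
s=arm.state();print(where(),s['contact_force'],s['moment'])
go(tcp(57,12),down(YAW))
f=grab('scene');import pickle;t=grab('top');pickle.dump((f,t),open('f5.pkl','wb'))
E
```

```text
[30.1 11.8 97.6] [-0.29998122 -0.58054893 -1.77429215] [ 0.02171006  0.08232912 -0.00183753]
turn [ 0.02  0.01 -0.18]
slide mm [-26.9   0.2  -0.4] | if slid before turn [-26.9   0.3  -0.4]
```

Call:
drive_tool:
  slide:
    - [0, -0.002, 0]
    - [-0.005, 0, 0]
    - [-0.007, 0, 0]
    - [-0.007, 0, 0]
    - [-0.007, 0, 0]
    - [0, 0, 0]
  dr:
    - [0, 0, 0]
    - [0, 0, 0]
    - [0, 0, 0]
    - [0, 0, 0]
    - [0, 0, 0]
    - [0, 0, 0]
  grip: [0, 0, 0, 0, 0, 0]

```text
clock: 13.35
tool_pos: [615.1, 23.8, 91.1]
orientation: [0.303, 3.127, -0.0]
contact_force: [0.6, 0.0, -0.7]
gripper_width: 0.197
gripper_force: 78.3
```

```bash
python3 - <<'E'
from h import *
s=arm.state();print(where(),s['contact_force'],s['moment'])
E
```

```text
[57.1  9.8 97.4] [ 0.61378399  0.03775855 -0.66007313] [-0.04077432  0.04066566  0.00953716]
```

Call:
drive_tool:
  slide:
    - [0, 0.004, 0]
    - [0, 0.004, 0]
    - [0, 0.004, 0]
    - [0, 0.004, 0]
    - [0, 0.004, 0]
    - [0, 0.003, 0]
    - [0, 0.003, 0]
    - [0, 0.002, 0]
    - [0, 0, 0]
  dr:
    - [0, 0, 0]
    - [0, 0, 0]
    - [0, 0, 0]
    - [0, 0, 0]
    - [0, 0, 0]
    - [0, 0, 0]
    - [0, 0, 0]
    - [0, 0, 0]
    - [0, 0, 0]
  grip: [0, 0, 0, 0, 0, 0, 0, 0, 0]

```text
clock: 14.25
tool_pos: [619.4, 51.7, 91.3]
orientation: [-0.302, -3.127, -0.0]
contact_force: [0.2, 0.2, -1.0]
gripper_width: 0.2
gripper_force: 78.3
```

```bash
python3 - <<'E'
from h import *
s=arm.state();print(where(),s['contact_force'],s['moment'])
E
```

```text
[56.  38.  97.6] [ 0.22394845  0.1762924  -1.03646451] [-0.02491312  0.08713513 -0.00911079]
```

Call:
drive_tool:
  slide:
    - [0, 0.002, 0]
    - [0.003, 0, 0]
    - [0.003, 0, 0]
    - [0.003, 0, 0]
    - [0.003, 0, 0]
    - [0.002, 0, 0]
    - [0.002, 0, 0]
    - [0.002, 0, 0]
  dr:
    - [0, 0, 0]
    - [0, 0, 0]
    - [0, 0, 0]
    - [0, 0, 0]
    - [0, 0, 0]
    - [0, 0, 0]
    - [0, 0, 0]
    - [0, 0, 0]
  grip: [0, 0, 0, 0, 0, 0, 0, 0]

```text
clock: 15.05
tool_pos: [602.0, 56.9, 91.3]
orientation: [0.303, 3.127, 0.0]
contact_force: [0.1, 0.1, -1.2]
gripper_width: 0.199
gripper_force: 78.3
```

```bash
python3 - <<'E'
from h import *
s=arm.state();print(where(),s['contact_force'],s['moment'])
E
```

```text
[37.9 39.9 97.6] [ 0.10636355  0.06237795 -1.18923548] [-0.04052423  0.06978528  0.02352706]
```

Call:
drive_tool:
  slide:
    - [0.002, 0, 0]
    - [0.002, 0, 0]
    - [0.002, 0, 0]
    - [0.002, 0, 0]
  dr:
    - [0, 0, 0]
    - [0, 0, 0]
    - [0, 0, 0]
    - [0, 0, 0]
  grip: [0, 0, 0, 0]

```text
clock: 15.45
tool_pos: [594.6, 58.4, 91.4]
orientation: [0.303, 3.126, -0.0]
contact_force: [3.7, -0.9, -1.9]
gripper_width: 0.198
gripper_force: 78.3
```

```bash
python3 - <<'E'
from h import *
s=arm.state();print(where(),s['contact_force'],s['moment'])
E
```

```text
[30.4 39.9 97.7] [ 3.66263448 -0.87161153 -1.86011112] [-0.1301984  -0.4248623  -0.02298052]
```

Call:
drive_tool:
  slide:
    - [0.003, 0, 0]
    - [0.003, 0, 0]
    - [0.003, 0, 0]
    - [0.003, 0, 0]
    - [0.003, 0, 0]
    - [0.003, 0, 0]
    - [0.003, 0, 0]
    - [0.003, 0, 0]
    - [0.003, 0, 0]
  dr:
    - [0, 0, 0]
    - [0, 0, 0]
    - [0, 0, 0]
    - [0, 0, 0]
    - [0, 0, 0]
    - [0, 0, 0]
    - [0, 0, 0]
    - [0, 0, 0]
    - [0, 0, 0]
  grip: [0, 0, 0, 0, 0, 0, 0, 0, 0]

```text
clock: 16.35
tool_pos: [567.6, 63.6, 91.3]
orientation: [0.303, 3.127, -0.0]
contact_force: [2.5, -1.7, -1.4]
gripper_width: 0.191
gripper_force: 78.3
```

```bash
python3 - <<'E'
from h import *
s=arm.state();print(where(),s['contact_force'],s['moment'])
E
```

```text
[ 2.9 39.9 97.6] [ 2.49501714 -1.68964746 -1.40668088] [-0.23524894 -0.59769649 -0.12649195]
```

Call:
drive_tool:
  slide:
    - [0.001, 0, 0]
    - [0.001, 0, 0]
    - [0.001, 0, 0]
    - [0.001, 0, 0]
    - [0.001, 0, 0]
  dr:
    - [0, 0, 0]
    - [0, 0, 0]
    - [0, 0, 0]
    - [0, 0, 0]
    - [0, 0, 0]
  grip: [0, 0, 0, 0, 0]

```text
clock: 16.85
tool_pos: [562.9, 64.5, 91.3]
orientation: [-0.303, -3.127, 0.0]
contact_force: [3.2, -2.2, -1.1]
gripper_width: 0.195
gripper_force: 78.3
```

Call:
drive_tool:
  slide:
    - [0.001, 0, 0]
    - [0.001, 0, 0]
  dr:
    - [0, 0, 0]
    - [0, 0, 0]
  grip: [0, 0]

```text
clock: 17.05
tool_pos: [560.9, 65.0, 91.3]
orientation: [0.303, 3.127, -0.0]
contact_force: [3.6, -0.9, -1.4]
gripper_width: 0.199
gripper_force: 78.3
```

Call:
drive_tool:
  slide:
    - [0.0007, 0, 0]
    - [0.0007, 0, 0]
  dr:
    - [0, 0, 0]
    - [0, 0, 0]
  grip: [0, 0]

```text
clock: 17.25
tool_pos: [559.5, 65.2, 91.3]
orientation: [-0.303, -3.127, 0.0]
contact_force: [4.1, -0.8, -1.4]
gripper_width: 0.196
gripper_force: 78.3
```

Call:
drive_tool:
  slide:
    - [0.0006, 0, 0]
    - [0.0006, 0, 0]
  dr:
    - [0, 0, 0]
    - [0, 0, 0]
  grip: [0, 0]

```text
clock: 17.45
tool_pos: [558.3, 65.5, 91.3]
orientation: [-0.303, -3.127, -0.0]
contact_force: [2.8, -1.6, -1.6]
gripper_width: 0.199
gripper_force: 78.3
```

Call:
drive_tool:
  slide:
    - [0.0007, 0, 0]
    - [0.0007, 0, 0]
  dr:
    - [0, 0, 0]
    - [0, 0, 0]
  grip: [0, 0]

```text
clock: 17.65
tool_pos: [557.7, 65.6, 91.5]
orientation: [0.303, 3.126, -0.0]
contact_force: [8.1, -2.2, -2.6]
gripper_width: 0.193
gripper_force: 78.2
```

Call:
drive_tool:
  slide:
    - [-0.004, 0, 0]
    - [-0.005, 0, 0]
    - [-0.005, 0, 0]
    - [0, -0.004, 0]
    - [0, -0.006, 0]
    - [0, -0.01, 0]
    - [0, -0.01, 0]
    - [0, -0.01, 0]
    - [0, -0.008, 0]
    - [0, 0, 0]
  dr:
    - [0, 0, 0]
    - [0, 0, 0]
    - [0, 0, 0]
    - [0, 0, 0]
    - [0, 0, 0]
    - [0, 0, 0]
    - [0, 0, 0]
    - [0, 0, 0]
    - [0, 0, 0]
    - [0, 0, 0]
  grip: [0, 0, 0, 0, 0, 0, 0, 0, 0, 0]

```text
clock: 18.65
tool_pos: [561.3, 14.8, 91.4]
orientation: [0.305, 3.127, -0.0]
contact_force: [-0.1, -0.1, -2.6]
gripper_width: 0.196
gripper_force: 78.3
```

```bash
python3 - <<'E'
from h import *
s=arm.state();print(where(),s['contact_force'],s['moment'])
E
```

```text
[ 6.  -9.2 97.7] [-0.06732647 -0.14791342 -2.59539425] [-0.01895869  0.01852473 -0.01848477]
```

Call:
drive_tool:
  slide:
    - [0.02, 0, 0]
    - [0.03, 0, 0]
    - [0.03, 0, 0]
    - [0.03, 0, 0]
    - [0, 0, -0.03]
    - [0, 0, -0.045]
    - [0, 0, 0]
  dr:
    - [0, 0, 0]
    - [0, 0, 0]
    - [0, 0, 0]
    - [0, 0, 0]
    - [0, 0, 0]
    - [0, 0, 0]
    - [0, 0, 0]
  grip: [0, 0, 0, 0, 0, 0, 0]

```text
clock: 19.35
tool_pos: [455.5, 37.1, 170.8]
orientation: [0.302, 3.12, 0.0]
contact_force: [1.4, -0.7, -1.3]
gripper_width: 0.192
gripper_force: 78.4
```

```bash
python3 - <<'E'
from h import *
s=arm.state();print(where(),s['contact_force'])
go([424.8,-39.4,135],down(1.722+np.pi))
E
```

```text
[-102.1   -7.3  177.1] [ 1.35485543 -0.71617424 -1.32015842]
turn [  -0.35    0.31 -109.71]
slide mm [71.  41.9 35.8] | if slid before turn [ 15.8 -81.   35.7]
```

Call:
drive_tool:
  slide:
    - [0.008, -0.04, 0]
    - [0.008, -0.041, 0]
    - [0, 0, 0]
    - [0, 0, 0]
    - [0, 0, 0]
    - [0, 0, 0]
    - [0, 0, 0]
    - [0, 0, 0]
    - [0, 0, 0]
    - [0, 0, 0]
    - [0, 0, 0]
    - [0, 0, 0]
  dr:
    - [0, 0, 0]
    - [0, 0, 0]
    - [0, 0, -8.5]
    - [0, 0, -8.5]
    - [0, 0, -8.5]
    - [0, 0, -8.5]
    - [0, 0, -8.5]
    - [0, 0, -8.5]
    - [0, 0, -8.5]
    - [0, 0, -8.5]
    - [0, 0, -8.5]
    - [0, 0, -8.5]
  grip: [0, 0, 0, 0, 0, 0, 0, 0, 0, 0, 0, 0]

```text
clock: 20.55
tool_pos: [422.3, -39.3, 166.0]
orientation: [-1.897, 2.504, 0.0]
contact_force: [-0.4, -0.1, -1.5]
gripper_width: 0.196
gripper_force: 78.3
```

Call:
drive_tool:
  slide:
    - [0, 0, 0]
    - [0, 0, 0]
    - [0, 0, 0]
    - [0, 0, 0]
    - [0, 0, 0]
  dr:
    - [0, 0, -8.5]
    - [0, 0, -8.5]
    - [0, 0, -7.5]
    - [0, 0, 0]
    - [0, 0, 0]
  grip: [0, 0, 0, 0, 0]

```text
clock: 21.05
tool_pos: [422.3, -39.3, 166.1]
orientation: [-2.375, 2.057, 0.0]
contact_force: [-0.5, -0.5, -1.6]
gripper_width: 0.2
gripper_force: 78.3
```

```bash
python3 - <<'E'
from h import *
s=arm.state();print(where(),s['contact_force'])
f=grab('wrist','w6.png');import pickle;pickle.dump((f,s),open('f6.pkl','wb'))
go([424.8,-39.4,100],down(1.722+np.pi))
E
```

```text
[-120.3  -88.6  172.4] [-0.51908869 -0.54929145 -1.62378444]
turn [ 0.    0.   -0.44]
slide mm [ 0.4 -2.4 66.2] | if slid before turn [ 0.4 -2.4 66.2]
```

View pics/w6.png

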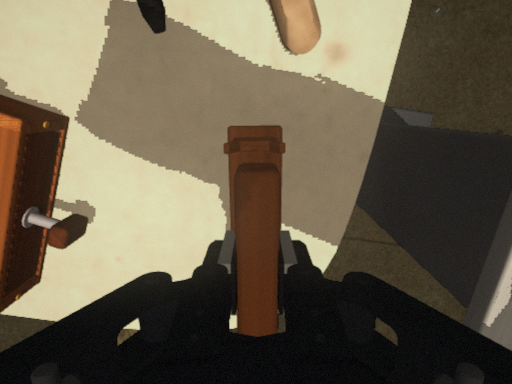

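Call:
drive_tool:
  slide:
    - [0.0004, -0.0024, 0]
    - [0, 0, 0.035]
    - [0, 0, 0.035]
    - [0, 0, 0.02]
    - [0, 0, 0.01]
    - [0, 0, 0.008]
    - [0, 0, 0.006]
    - [0, 0, 0]
  dr:
    - [0, 0, -0.44]
    - [0, 0, 0]
    - [0, 0, 0]
    - [0, 0, 0]
    - [0, 0, 0]
    - [0, 0, 0]
    - [0, 0, 0]
    - [0, 0, 0]
  grip: [0, 0, 0, 0, 0, 0, 0, 0]

```text
clock: 21.9
tool_pos: [424.9, -39.5, 52.2]
orientation: [-2.386, 2.043, -0.0]
contact_force: [-0.4, 0.1, -1.1]
gripper_width: 0.195
gripper_force: 78.5
```

Call:
drive_tool:
  slide:
    - [0, 0, 0.0015]
    - [0, 0, 0.001]
    - [0, 0, 0]
    - [0, 0, 0]
    - [0, 0, 0]
    - [0, 0, 0]
    - [0, 0, 0]
  dr:
    - [0, 0, 0]
    - [0, 0, 0]
    - [0, 0, 0]
    - [0, 0, 0]
    - [0, 0, 0]
    - [0, 0, 0]
    - [0, 0, 0]
  grip: [0, 0, 0, 0.6, 0.6, 0.6, 0.6]

```text
clock: 22.6
tool_pos: [424.8, -39.4, 49.8]
orientation: [-2.387, 2.043, -0.0]
contact_force: [0.6, 0.1, 0.7]
gripper_width: 0.602
gripper_force: 0.0
```

Call:
drive_tool:
  slide:
    - [0, 0, -0.015]
    - [0, 0, -0.03]
    - [0, 0, -0.04]
    - [0, 0, -0.04]
    - [0, 0, -0.025]
    - [0, 0, 0]
    - [0, 0, 0]
  dr:
    - [0, 0, 0]
    - [0, 0, 0]
    - [0, 0, 0]
    - [0, 0, 0]
    - [0, 0, 0]
    - [0, 0, 0]
    - [0, 0, 0]
  grip: [0.6, 0.6, 0.6, 0.6, 0.6, 0.6, 0.6]

```text
clock: 23.3
tool_pos: [424.8, -39.5, 199.6]
orientation: [-2.387, 2.043, -0.001]
contact_force: [-0.3, 0.1, -1.0]
gripper_width: 0.602
gripper_force: 0.0
```

```bash
python3 - <<'E'
from h import *
s=arm.state();print(s['contact_force'])
f=grab('wrist','w7.png');import pickle;pickle.dump((f,s),open('f7.pkl','wb'))
go(cw(-122,0,180),down(YAW))
E
```

```text
[-0.28583784  0.13256551 -0.950639  ]
turn [ 5.0000e-02 -3.0000e-02  1.0976e+02]
slide mm [-143.3   86.8   19. ] | if slid before turn [ -33.2 -164.2   18.9]
```

View pics/w7.png

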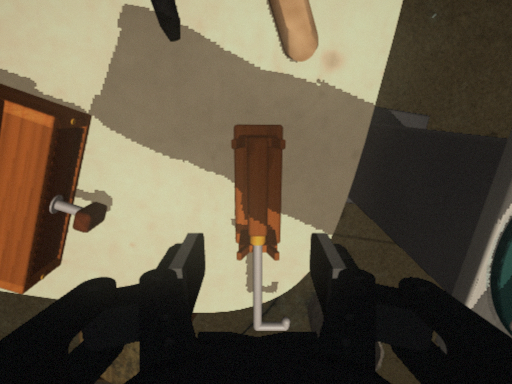

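Call:
drive_tool:
  slide:
    - [-0.008, -0.041, 0]
    - [-0.008, -0.041, 0]
    - [-0.008, -0.041, 0]
    - [-0.009, -0.041, 0]
    - [0, 0, 0]
    - [0, 0, 0]
    - [0, 0, 0]
    - [0, 0, 0]
    - [0, 0, 0]
    - [0, 0, 0]
    - [0, 0, 0]
    - [0, 0, 0]
  dr:
    - [0, 0, 0]
    - [0, 0, 0]
    - [0, 0, 0]
    - [0, 0, 0]
    - [0, 0, 8.5]
    - [0, 0, 8.5]
    - [0, 0, 8.5]
    - [0, 0, 8.5]
    - [0, 0, 8.5]
    - [0, 0, 8.5]
    - [0, 0, 8.5]
    - [0, 0, 8.5]
  grip: [0.8, 0.8, 0.8, 0.8, 0.8, 0.8, 0.8, 0.8, 0.8, 0.8, 0.8, 0.8]

```text
clock: 24.55
tool_pos: [581.1, 18.5, 198.1]
orientation: [0.826, -3.028, -0.002]
contact_force: [-0.3, 0.5, 0.1]
gripper_width: 0.802
gripper_force: 0.0
```

Call:
drive_tool:
  slide:
    - [0, 0, 0]
    - [0, 0, 0]
    - [0, 0, 0]
    - [0, 0, 0]
    - [0, 0, 0]
    - [0, 0, 0]
    - [0, 0, 0]
  dr:
    - [0, 0, 8.5]
    - [0, 0, 8.5]
    - [0, 0, 8.5]
    - [0, 0, 8.5]
    - [0, 0, 7.7]
    - [0, 0, 0]
    - [0, 0, 0]
  grip: [0.8, 0.8, 0.8, 0.8, 0.8, 0.8, 0.8]

```text
clock: 25.25
tool_pos: [581.3, 18.5, 198.8]
orientation: [-0.29, -3.127, -0.0]
contact_force: [-0.6, -0.1, 0.6]
gripper_width: 0.798
gripper_force: 0.0
```

```bash
python3 - <<'E'
from h import *
go(cw(-122,0,36),down(YAW))
E
```

```text
turn [-0.01 -0.1   0.3 ]
slide mm [-1.000e-01  4.000e-01  1.628e+02] | if slid before turn [ -0.4   0.4 162.8]
```

Call:
drive_tool:
  slide:
    - [0, 0, 0.045]
    - [0, 0, 0.045]
    - [0, 0, 0.035]
    - [0, 0, 0.02]
    - [0, 0, 0.012]
    - [0, 0, 0.006]
    - [0, 0, 0]
    - [0, 0, 0]
    - [0, 0, 0]
    - [0, 0, 0]
    - [0, 0, 0]
    - [0, 0, 0]
  dr:
    - [0, 0, 0.3]
    - [0, 0, 0]
    - [0, 0, 0]
    - [0, 0, 0]
    - [0, 0, 0]
    - [0, 0, 0]
    - [0, 0, 0]
    - [0, 0, 0]
    - [0, 0, 0]
    - [0, 0, 0]
    - [0, 0, 0]
    - [0, 0, 0]
  grip: [0.8, 0.8, 0.8, 0.8, 0.8, 0.8, 0.8, 0, 0, 0, 0, 0]
  force: 40

```text
clock: 26.45
tool_pos: [582.8, 21.6, 37.9]
orientation: [0.3, 3.125, 0.011]
contact_force: [2.5, 26.5, 7.6]
gripper_width: 0.226
gripper_force: 41.6
```

Call:
drive_tool:
  slide:
    - [0, 0.002, 0]
    - [0, 0.001, 0]
    - [0, 0, 0]
  dr:
    - [0, 0, 0]
    - [0, 0, 0]
    - [0, 0, 0]
  grip: [0, 0, 0]

```text
clock: 26.75
tool_pos: [582.9, 22.0, 37.9]
orientation: [0.303, 3.125, 0.001]
contact_force: [-2.1, 5.3, 10.2]
gripper_width: 0.229
gripper_force: 42.2
```

Call:
drive_tool:
  slide:
    - [0.003, 0, 0]
    - [0.006, 0, 0]
    - [0.008, 0, 0]
    - [0.008, 0, 0]
    - [0.008, 0, 0]
    - [0.008, 0, 0]
    - [0.008, 0, 0]
    - [0.008, 0, 0]
    - [0.006, 0, 0]
    - [0.003, 0, 0]
    - [0, 0, 0]
  dr:
    - [0, 0, 0]
    - [0, 0, 0]
    - [0, 0, 0]
    - [0, 0, 0]
    - [0, 0, 0]
    - [0, 0, 0]
    - [0, 0, 0]
    - [0, 0, 0]
    - [0, 0, 0]
    - [0, 0, 0]
    - [0, 0, 0]
  grip: [0, 0, 0, 0, 0, 0, 0, 0, 0, 0, 0]

```text
clock: 27.85
tool_pos: [518.1, 34.2, 37.9]
orientation: [0.304, 3.125, 0.0]
contact_force: [-2.2, 0.4, 10.0]
gripper_width: 0.227
gripper_force: 42.1
```

Moved 66 mm with little resistance; pull the last bit to the stop.

Call:
drive_tool:
  slide:
    - [0.0015, 0, 0]
    - [0.0015, 0, 0]
    - [0.0015, 0, 0]
    - [0, 0, 0]
  dr:
    - [0, 0, 0]
    - [0, 0, 0]
    - [0, 0, 0]
    - [0, 0, 0]
  grip: [0, 0, 0, 0]

```text
clock: 28.25
tool_pos: [514.1, 35.0, 37.9]
orientation: [0.304, 3.124, 0.0]
contact_force: [-0.7, 0.3, 9.2]
gripper_width: 0.225
gripper_force: 42.0
```

Call:
drive_tool:
  slide:
    - [0.001, 0, 0]
    - [0.0005, 0, 0]
    - [0, 0, 0]
    - [0, 0, 0]
    - [0, 0, 0]
    - [0, 0, 0]
    - [0, 0, 0]
    - [0, 0, -0.02]
    - [0, 0, -0.04]
    - [0, 0, -0.045]
    - [0, 0, -0.045]
    - [0, 0, 0]
  dr:
    - [0, 0, 0]
    - [0, 0, 0]
    - [0, 0, 0]
    - [0, 0, 0]
    - [0, 0, 0]
    - [0, 0, 0]
    - [0, 0, 0]
    - [0, 0, 0]
    - [0, 0, 0]
    - [0, 0, 0]
    - [0, 0, 0]
    - [0, 0, 0]
  grip: [0, 0, 0.8, 0.8, 0.8, 0.8, 0.8, 0.8, 0.8, 0.8, 0.8, 0.8]

```text
clock: 29.45
tool_pos: [513.8, 35.2, 192.0]
orientation: [0.304, 3.119, 0.0]
contact_force: [0.6, -0.5, -0.6]
gripper_width: 0.8
gripper_force: 0.0
```

```bash
python3 - <<'E'
from h import *
f=grab('scene');t=grab('top')
c=np.zeros((400,800,3),np.uint8)
c[:392,:392]=cv2.resize(t['color'][140:280,165:305],None,fx=2.8,fy=2.8,interpolation=cv2.INTER_CUBIC)
c[:,400:]=cv2.resize(f['color'][95:295,150:350],None,fx=2,fy=2,interpolation=cv2.INTER_CUBIC)
cv2.imwrite('pics/c8.png',c[:,:,::-1])
E
```

```text
(no output)
```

View pics/c8.png

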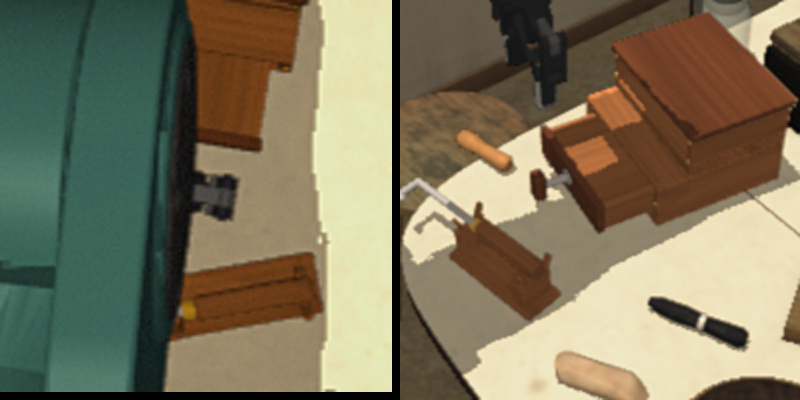

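The drawer stands fully open (scene crop, about (590,175)). The rod lies in both forks, and the punch and clamp are where they were. I'm handing the job in.

```bash
python3 -c "
from rig import arm
print(arm.job_done())"
```

```text
the job is handed in; nothing more can be done
None
```

The job is handed in, with no verdict shown: the pin was drawn to its stop, with about 12 N the most I read against pin or cabinet, the drawer was pulled about 70 mm open, the rod lies back in both forks, and the bystanders look unmoved.

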